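# Take the tabbed wash card out of the lever arch file

## Robot

A 6-joint arm with a two-finger parallel gripper is mounted at the origin on the work surface. World frame = base frame: x ahead of the robot, y to its left, z up, the work surface at z = 0. Lengths are in m, angles in rad, forces in N, time in s.
With the tool pointing down it reaches from about 0.35 to 0.775 m from the base axis. Payload 5.5 kg.
Tool frame: the origin (TCP) lies midway between the tips of the shut fingers; the grasp point (between the pads) lies 19 mm behind it; z points along the fingers, y is the direction in which the jaws open and shut (so a half turn about z gives the same grasp; the last joint's range is limited). The gripper opens to 85 mm and grips with 20 to 120 N. Pads are 22 mm wide; open, the fingers measure 114 mm over their backs; the gripper's body (76 mm by 85 mm) begins 54 mm behind the grasp point. The pads swing forward as they close: fully open they stand 13 mm farther back than shut.
Start: joints at [-1.393, 0.313, 0.046, 1.304, 0, 1.431], TCP at [0.18, -0.546, 0.231] pointing down, gripper open.
Joint ranges: [-2.76, 2.76], [-0.86, 1.69], [-1.03, 1.26], [-2.2, 2.34], [-1.47, 1.5], [-3.14, 3.14]. Speed limits (rad/s): [2.57, 2.57, 3.14, 3.14, 3.14, 3.14].

## Interface

Orientations are given as a unit quaternion [w, x, y, z].
In Python, from workcell import env gives the robot as it stands.
- The arm moves only by the shell command python3 -m creep 'ROWS' [OPENING] [FORCE]. ROWS is JSON, a list of rows, each a list of 6 numbers: the shift along the tool's x, y, z in m, then the turn, a rotation vector about the tool's x, y, z in degrees. A call has exactly 8 rows; each row is the pose to reach, as a shift and turn from the pose commanded when the call began, along the tool's axes at that moment; what a row does not reach only later rows make up. A row lasts 1/10 s, in which the tool goes at most 50 mm and 8.59 degrees, less where a joint would pass 70% of its speed; a pose out of reach is approached as far as the arm can. A call with a gripper value outside its range is refused whole. OPENING is the finger opening in m, from 0 to 0.0854, set as the call begins (- or left out, the last holds). The fingers move at their own pace and stop on an object; FORCE is the grip in N (left out, the last holds). Time passes only in rows, so rows that repeat a pose let the fingers close, or fill a call up. It gives the time, the measured TCP pose, the force and the opening at its end, in the units of the state.
- env.get_state(): the state, without advancing time (a new reading comes with each control period).
- env.read_camera(name): name is "side" or "top" or "wrist"; returns (picture, depth): 420x560x3 uint8, blue, green, red; 420x560 float32, m along the optical axis (not along the pixel's ray), 0 where there is no reading.
- env.camera_params(name): a dict with "fx", "fy", "cx", "cy" (pixels), "position" and "orientation" of the camera in the world. Camera axes: x right, y up, looking along -z (the intrinsics and any distortion apply to the point x, -y, -z); pixel columns grow to the right and rows downward; lengths in m; the calibration is good to about 2 mm. A picture is of the moment at which its call begins: read the wrist's pose just before it. camera_params takes no time and is no camera call; for the wrist camera it gives the pose at the moment of the call.
- env.hand_in(): hands the job in, once; it reports no verdict.
The state is a dict: "clock": time; "joint_pos": joint angles; "qvel": joint speeds; "tau": joint torques, N m; "tcp_pos": TCP position; "orientation": TCP orientation; "wrist_force": force on the tool from outside, world axes, zero at the start; "ft_torque": the same for the moment, N m; "finger_gap": finger opening in m.
Only numpy, scipy, OpenCV 4.12 (cv2) and the standard library are available. Lean on these libraries where they do the work, as an engineer would, in place of code of your own. Each camera call takes 0.05 s, during which the arm holds its last target. There are 200 camera calls.

## Task

The laundry's lever arch file lies open on the counter, and the tabbed wash card on top is wanted for the next load. Lift the file's lever until the rings spring open, take that card off the posts and lay it flat in the shallow tray, then press the lever right down until the rings are locked shut over the cards that stay filed. Do not shift the tub, the funnel or the measuring cup.

Things in the scene. Friction and masses are not known exactly. Their poses are not given: they have to be found in the camera images.
- file: Lever arch file lying open, fixed. Origin on the counter under the middle of its mechanism; +x points to the filed cards (away from the robot within 0.3 rad), +y along the row of posts, z up. Boards 4 mm thick, 230 mm wide in y: the one with mechanism and cards from x -52 to 143 mm; spine and front cover lie flat from x -318 to -55 mm. The lever sits at y 0 on ears up to z 22 mm.
- lever_tip (a point): Centre of the lever's free end, a round steel bar 11 mm thick, 22 mm long in y (the file's), on a lever 13 mm wide and 3 mm thick. The lever's pivot is at x 0, y 0, z 16 mm of the file, 74 mm from this point. Lever down: tip at x -72, y 0, z 32 mm, towards the robot, with 22 mm of free height under it; lever up: about x 3, z 90 mm. Its axes turn with the lever.
- lever (a joint): Angle of the lever, rad: 0 down (rings locked shut), 1.4 up (rings open); the tip moves on an arc about the pivot, in the file's x-z plane. Sprung over-centre at about 0.7: some 5 N under the tip starts it, less as it rises; past 0.7 it springs up by itself and stays. To shut it, push the tip back towards the robot and down with some 5 N; below 0.7 it snaps down by itself.
- rings (a joint): Turn of the two steel arches, rad: 0 shut, about 1.0 open; driven by the lever. They turn together on a wire at x -14, z 9 mm of the file, at y -40 and +40 mm. Shut, they rise to z 64 mm and come down on the post tops; open, they have swung towards -x (x -52 to -14 mm, below z 68 mm) and the posts are free from above.
- post_left (a point): Top of the left one of the file's two fixed steel posts, 4.8 mm thick; at x 22, y 40, z 47 mm of the file. The right post is the same at y -40 mm. The filed cards are threaded on both.
- card_tab (a point): Centre of the tab of the topmost card, the one to take: a stiff white plastic sheet 105 mm (x) by 148 mm (y), 4 mm thick, 60 g; the tab, 4 mm thick, 40 mm wide in y, sticks out 25 mm from its +x edge. Axes as the card's (filed: the file's). Two 10 mm holes at x -107, y 5 and 85 mm from here take the posts. Filed: x 129, y -45, z 20 mm of the file, 14 mm of free height under the tab.
- card_middle (a point): Centre of the same card's sheet (half-way through its 4 mm), z its face; it lies at x -64.5, y +45 mm from the tab's centre. Filed, it is about 20 mm above the counter.
- bundle_middle (a point): Centre of the bundle of buff cards that stays filed under the tabbed card: 105 x 148 x 14 mm, 220 g, on the same posts by two 10 mm holes, at x 64.5, y 0, z 11 mm of the file. Its own tab is at the left (+y) end of its far edge, low down on the board.
- tray: Shallow bamboo tray, fixed: 180 mm (x) by 200 mm (y) outside, walls 4 mm thick and 14 mm high, floor 4 mm thick; origin under its centre, on the counter. It stands left or right of the file.
- peg_box: Closed plastic box of purple clothes pegs, fixed, 142 x 182 mm, 98 mm high with its lid; origin under its centre. It stands on the other side of the file from the tray.
- tub: Blue screw-top tub standing, 102 mm across, 112 mm high; origin under its centre.
- funnel: Steel funnel standing mouth down, 112 mm across, 105 mm high; origin under its centre.
- cup: White plastic measuring cup, 60 mm across, 55 mm high, standing; origin under its centre.
Mind the look-alikes: they are no part of the job. Of the things shaped like the part that bears card_tab, the white one is meant.

How it is judged:
On the way, in this order (a step that is already met when the one before it is completed fails the run):
1. the lever is up and the rings have sprung open, the cards still filed (value of joint lever above 1.2 rad and z of card_middle in the frame of file below 0.04 m), for 0.2 s.
2. the tabbed card is off the posts and lies flat in the tray (z of card_middle in the frame of tray below 0.009 m and horizontal distance between card_middle and tray below 0.05 m and angle between card_middle's own z axis and vertical below 0.06 rad), for 0.2 s.
At the end, for the whole second after the job is handed in: The lever is fully down (below 0.08 rad) and the rings are shut (below 0.1 rad); the tabbed card lies flat on the tray's floor (tilt below 0.06 rad, all inside the walls, its middle within 50 mm of the tray's); the bundle is still flat on its posts, within 10 mm of where it was (all of step 2 and value of joint lever below 0.08 rad and value of joint rings below 0.1 rad and distance of bundle_middle from where it was at the start of the episode below 0.01 m and angle between bundle_middle's own z axis and vertical below 0.06 rad); the robot touches nothing.
It fails at once if the tub, the funnel or the measuring cup is pushed more than 30 mm from its place (distance of any of tub, funnel, cup from where it was at the start of the episode above 0.03 m).
It also fails if it takes over 72 s, if anything falls off the work surface, if the arm or the gripper's body presses on something with over 40 N, if the wrist force passes 120 N, or if a joint passes its speed limit or range.

## Working session

There is one attempt and no reset: what is moved stays moved. The work goes in short steps, Python scripts to look and compute and a shell command to move; the robot and the scene stay as the last step left them, time stands still between calls to the robot, and variables do not carry over. Pictures are saved under pics/ and viewed, about 8 in all and at most 12, crops included, and the job is handed in when it is done.

```bash
mkdir -p pics
cat > h.py <<'E'
import numpy as np, cv2
from scipy.spatial.transform import Rotation as R
from workcell import env
def rot(q): return R.from_quat([q[1],q[2],q[3],q[0]]).as_matrix()
def grab(name):
    p=env.camera_params(name); im,d=env.read_camera(name); np.savez('pics/'+name+'.npz',im=im,d=d,**{k:np.array(v) for k,v in p.items() if k in('fx','fy','cx','cy','position','orientation')})
    return im,d,p
def ray(p,u,v):
    d=np.array([(u-p['cx'])/p['fx'],-(v-p['cy'])/p['fy'],-1.0]); return np.array(p['position']),rot(p['orientation'])@d
def onplane(p,u,v,z):
    o,d=ray(p,u,v); return o+d*(z-o[2])/d[2]
def cloud(p,d):
    v,u=np.mgrid[0:d.shape[0],0:d.shape[1]]
    c=np.stack([(u-p['cx'])/p['fx'],-(v-p['cy'])/p['fy'],-np.ones_like(d)],-1)*d[...,None]
    return c@rot(p['orientation']).T+np.array(p['position'])
def proj(p,X):
    c=rot(p['orientation']).T@(np.array(X)-np.array(p['position'])); return p['cx']+p['fx']*c[0]/-c[2],p['cy']-p['fy']*c[1]/-c[2]
E
python3 - <<'E'
from h import *
for n in('top','side'):
    im,d,p=grab(n); cv2.imwrite(f'pics/{n}0.png',im); print(n,p)
print(env.get_state())
E
```

```text
top {'fx': 514.0926196071559, 'fy': 514.0926196071559, 'cx': 280.99711848607603, 'cy': 214.0827313532828, 'position': array([ 0.33121897, -0.0574589 ,  1.45389171]), 'orientation': array([ 0.71861225,  0.07249211, -0.07011527, -0.68805899])}
side {'fx': 511.3863412685511, 'fy': 511.3863412685511, 'cx': 272.5444769351985, 'cy': 205.50735599342514, 'position': array([-0.06945783,  0.94223877,  0.77105289]), 'orientation': array([-0.26306526, -0.14823044,  0.47381387,  0.82723928])}
{'clock': 0.1, 'joint_pos': array([-1.39259703e+00,  3.13966219e-01,  4.51064269e-02,  1.30358307e+00,
       -1.51548258e-05,  1.43119089e+00]), 'qvel': array([ 3.74872493e-05, -1.02074938e-03,  4.42411154e-03, -1.05262775e-04,
       -1.57865346e-03,  1.45476028e-03]), 'tau': array([ 2.61138477e-03, -4.81726527e+01,  2.99243706e+01,  1.27162901e-02,
       -1.17706886e-04, -9.81916457e-06]), 'tcp_pos': array([ 0.17958161, -0.54577265,  0.23048041]), 'orientation': array([-8.22967901e-04,  9.87401225e-01,  1.58234454e-01, -2.34615466e-05]), 'wrist_force': array([ 0.17367461,  0.59939662, -0.12856649]), 'ft_torque': array([-0.00574961,  0.00804502, -0.00226548]), 'finger_gap': 0.08519510509755394}
```

View pics/top0.png

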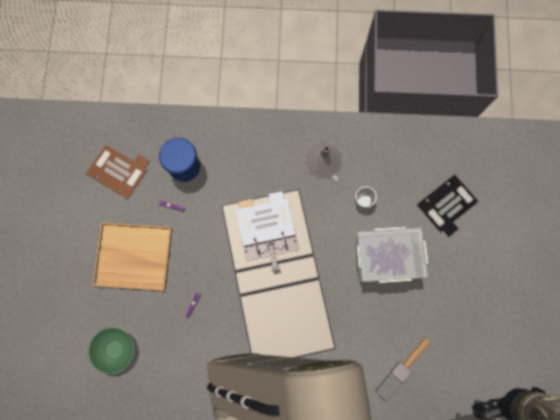

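View pics/side0.png

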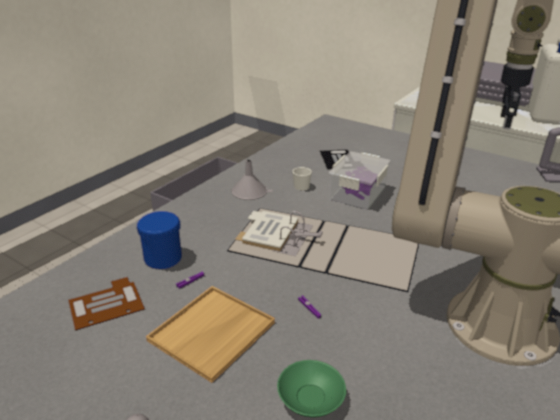

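The top view shows the file at about (270,265), with its lever at (275,262), the card at (265,220) and its white tab at (277,197). The tray is at (133,257) on the left, the tub at (180,158), the funnel at (325,155), the cup at (366,198) and the peg box at (392,257). I'll measure these next.

Run:
```python
from h import *
im=cv2.imread('pics/top0.png'); p=env.camera_params('top'); d=np.load('pics/top.npz')['d']
C=cloud(p,d)
P=lambda u,v,z: onplane(p,u,v,z).round(4)
hsv=cv2.cvtColor(im,cv2.COLOR_BGR2HSV)
# tray
def blob(m,seed):
    n,l,s,c=cv2.connectedComponentsWithStats(m.astype(np.uint8)); k=l[seed[1],seed[0]]; return l==k,s[k]
m,s=blob((hsv[...,0]>8)&(hsv[...,0]<25)&(hsv[...,1]>90),(133,257))
v,u=np.nonzero(m); X=np.array([P(a,b,.009)[:2] for a,b in zip(u,v)],np.float32)
print('tray',s,cv2.minAreaRect(X))
for n,(u,v,z) in dict(tabtop=(277,197,.022),lever=(275,262,.032),fl=(222,206,.004),fr=(298,190,.004),tub=(180,150,.112),funnel=(325,150,.105),cup=(366,190,.055)).items(): print(n,P(u,v,z),C[v,u].round(3))
# beige board edge mask
c=im[170:300,200:350]; cv2.imwrite('pics/c.png',cv2.resize(c,None,fx=5,fy=5,interpolation=cv2.INTER_CUBIC))
# white card
m,s=blob((hsv[...,1]<25)&(hsv[...,2]>150),(265,230)) ; print('white',s,hsv[230,265],hsv[330,285])
```

```text
tray [  93  223   78   68 4485] ((0.4880678653717041, 0.3676956593990326), (0.20022305846214294, 0.1796587109565735), 88.73477935791016)
tabtop [ 0.6737 -0.0326  0.022 ] [ 0.673 -0.033  0.026]
lever [ 0.4862 -0.0356  0.032 ] [ 0.487 -0.035  0.028]
fl [0.6444 0.1252 0.004 ] [0.644 0.125 0.004]
fr [ 0.7015 -0.0923  0.004 ] [ 0.701 -0.092  0.007]
tub [0.7725 0.2367 0.112 ] [0.772 0.236 0.113]
funnel [ 0.7922 -0.1599  0.105 ] [ 0.793 -0.16   0.103]
cup [ 0.6968 -0.2817  0.055 ] [ 0.702 -0.285  0.033]
white [ 236  191   60   56 2158] [120   5 226] [ 15  39 209]
```

View pics/c.png

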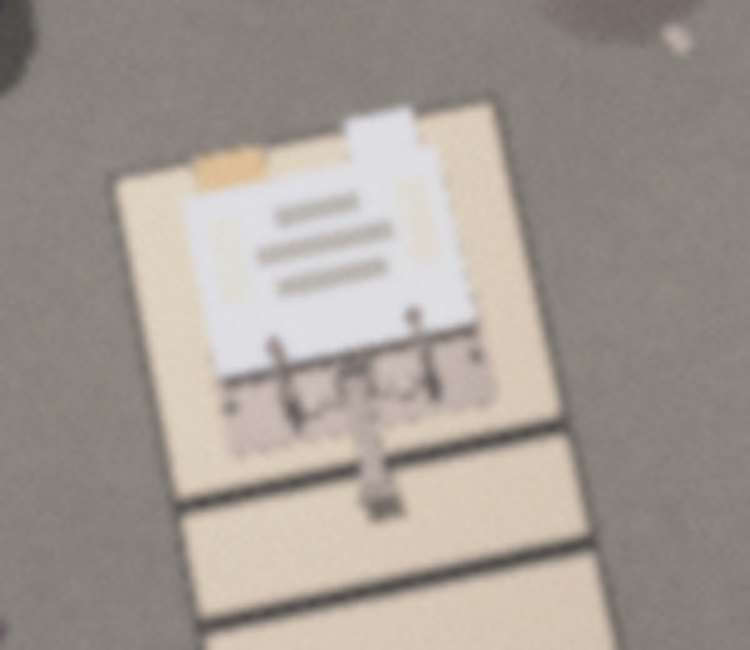

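The crop is at ×5 with offset (200,170). In it the far board corners are at (115,180) and (495,100), and the near ones at (175,497) and (563,418). The white tab is at (381,133), the lever tip at (382,503), and the card corners at (185,200), (440,145), (478,325) and (215,375). I'll fit the file pose from these.

```bash
cat >> h.py <<'E'
def fit2(A,B):
    A=np.array(A);B=np.array(B);a=A-A.mean(0);b=B-B.mean(0)
    th=np.arctan2((a[:,0]*b[:,1]-a[:,1]*b[:,0]).sum(),(a*b).sum()); M=np.array([[np.cos(th),-np.sin(th)],[np.sin(th),np.cos(th)]])
    t=B.mean(0)-M@A.mean(0); return th,t,((A@M.T+t-B)*1000).round(1)
E
python3 - <<'E'
from h import *
p=env.camera_params('top')
pts=[((115,180),(.143,.115),.004),((495,100),(.143,-.115),.004),((175,497),(-.052,.115),.004),((563,418),(-.052,-.115),.004),((381,133),(.129,-.045),.022),((382,503),(-.072,0),.036),((185,200),(.117,.074),.022),((440,145),(.117,-.074),.022),((478,325),(.012,-.074),.022),((215,375),(.012,.074),.022)]
B=[onplane(p,200+a/5,170+b/5,z)[:2] for (a,b),_,z in pts]; A=[q for _,q,_ in pts]
th,t,r=fit2(A,B); print(th,t,r.tolist())
c,s=np.cos(th),np.sin(th); M=np.array([[c,-s],[s,c]])
for n,q in dict(tip=(-.072,0),tab=(.129,-.045),mid=(.0645,0)).items(): print(n,M@q+t, np.hypot(*(M@q+t)))
q=env.get_state()['orientation']; print(rot(q).round(3)); w=env.camera_params('wrist'); print(w)
E
```

```text
0.24967016611552237 [ 0.53685964 -0.0205213 ] [[2.5, 3.9], [2.2, -1.4], [-5.4, 1.6], [-2.8, -4.3], [-1.8, -2.0], [4.9, 2.2], [1.2, 0.6], [-0.7, 1.0], [0.8, 0.7], [-0.9, -2.4]]
tip [ 0.46709207 -0.03831137] 0.46866060596681036
tab [ 0.67297866 -0.03225214] 0.6737510454264847
mid [ 0.59935975 -0.00458435] 0.599377279835363
[[ 0.95   0.312 -0.   ]
 [ 0.312 -0.95   0.002]
 [ 0.    -0.002 -1.   ]]
{'fx': 326.0526265603753, 'fy': 326.0526265603753, 'cx': 279.34401592519566, 'cy': 210.30894645651227, 'position': array([ 0.2586342 , -0.52002894,  0.37317686]), 'orientation': array([ 0.79941395, -0.13196828,  0.09589471, -0.57820923])}
```

```bash
python3 -m creep '[[0.03,-0.027,0,0,0,-7.5],[0.06,-0.054,0,0,0,-15],[0.09,-0.081,0,0,0,-22.5],[0.12,-0.108,0,0,0,-30],[0.15,-0.135,0,0,0,-37.5],[0.18,-0.162,0,0,0,-45],[0.21,-0.19,0,0,0,-52.5],[0.24,-0.216,0,0,0,-60]]' 0.05 40
python3 - <<'E'
from h import *
s=env.get_state();M=rot(s['orientation']);print(s['joint_pos'].round(2), M.T@(np.array([.467,-.038,.25])-s['tcp_pos']))
E
```

```text
clock: 0.9
tcp_pos: [0.3404, -0.2642, 0.2311]
orientation: [-0.0, 0.774, 0.633, 0.0]
wrist_force: [0.4, 0.1, -0.4]
finger_gap: 0.0502
[-0.85  0.03 -0.29  1.24  0.    0.92] [ 0.24694615  0.07894754 -0.01888638]
```

```bash
python3 -m creep '[[0.03,0.01,0,0,0,-7.25],[0.06,0.02,0,0,0,-14.5],[0.09,0.03,0,0,0,-21.75],[0.12,0.04,0,0,0,-29],[0.15,0.05,0,0,0,-36.25],[0.185,0.06,-0.01,0,0,-43.5],[0.22,0.07,-0.015,0,0,-50.75],[0.247,0.079,-0.019,0,0,-58]]'; python3 -m creep '[[0,0,0,0,0,-7.25],[0,0,0,0,0,-14.5],[0,0,0,0,0,-21.75],[0,0,0,0,0,-29],[0,0,0,0,0,-36.25],[0,0,0,0,0,-43.5],[0,0,0,0,0,-50.75],[0,0,0,0,0,-58]]'
python3 - <<'E'
from h import *
im,d,p=grab('wrist'); cv2.imwrite('pics/w1.png',im)
th,t=.2497,np.array([.53686,-.02052]); c,s=np.cos(th),np.sin(th); M=np.array([[c,-s],[s,c]])
for n,q,z in [('tip',(-.072,0),.0375),('post',(.022,.04),.064),('postR',(.022,-.04),.064),('tab',(.129,-.045),.022)]: print(n,np.round(proj(p,[*(M@q+t),z]),0))
print(env.get_state()['joint_pos'].round(2))
E
```

```text
clock: 1.7
tcp_pos: [0.4684, -0.0386, 0.2504]
orientation: [-0.0, 0.37, 0.929, 0.0]
wrist_force: [-0.3, -0.9, -0.4]
finger_gap: 0.0502
clock: 2.5
tcp_pos: [0.4676, -0.0403, 0.2498]
orientation: [-0.0, -0.126, 0.992, 0.0]
wrist_force: [0.1, 0.2, 0.3]
finger_gap: 0.05
tip [281. 178.]
post [316. 265.]
postR [246. 265.]
tab [247. 320.]
[-0.26  0.1  -0.17  1.3  -0.   -0.51]
```

View pics/w1.png

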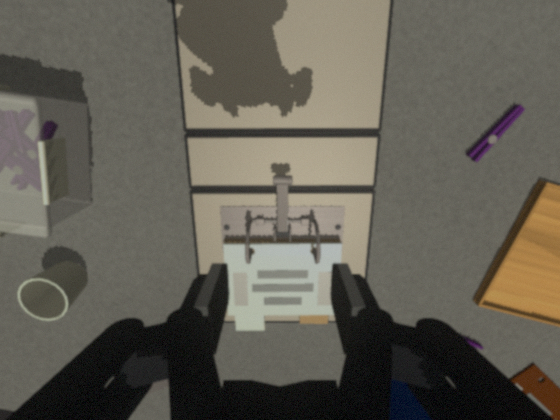

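The wrist view confirms the fit: the lever tip is at (282,180) against a predicted (281,178), and the tab is at (250,323) against (247,320). I'll go down and grip the ends of the bar.

```bash
python3 -m creep '[[0,0.003,0.04,0,0,0],[0,0.003,0.08,0,0,0],[0,0.003,0.12,0,0,0],[0,0.003,0.155,0,0,0],[0,0.003,0.185,0,0,0],[0,0.003,0.21,0,0,0],[0,0.003,0.228,0,0,0],[0,0.003,0.238,0,0,0]]' 0.045 30; python3 -m creep '[[0,0,0,0,0,0],[0,0,0,0,0,0],[0,0,0,0,0,0],[0,0,0,0,0,0],[0,0,0,0,0,0],[0,0,0,0,0,0],[0,0,0,0,0,0],[0,0,0,0,0,0]]' 0.01 30
python3 - <<'E'
from h import *
s=env.get_state();print(s['tcp_pos'],rot(s['orientation']).round(3))
im,d,p=grab('wrist'); cv2.imwrite('pics/w2.png',im)
phi=np.arctan2(.016,-.072)
for a in np.arange(.0,1.45,.0875*2): print(round(a,3),(1000*np.array([-(.074*np.cos(phi-a)+.0722),-(.074*np.sin(phi-a)-.016)])).round(1))
E
```

```text
clock: 3.35
tcp_pos: [0.4658, -0.0372, 0.0105]
orientation: [-0.001, -0.123, 0.992, 0.001]
wrist_force: [1.0, 0.1, -0.5]
finger_gap: 0.0451
clock: 4.15
tcp_pos: [0.467, -0.0373, 0.0124]
orientation: [-0.0, -0.124, 0.992, 0.0]
wrist_force: [-2.9, 3.1, -2.0]
finger_gap: 0.0209
[ 0.46701843 -0.03728997  0.0124186 ] [[-0.969 -0.246 -0.   ]
 [-0.246  0.969  0.   ]
 [ 0.     0.    -1.   ]]
0.0 [ 0.  -0.1]
0.175 [ -3.9 -12.4]
0.35 [ -9.8 -23.8]
0.525 [-17.7 -34.1]
0.7 [-27.3 -42.8]
0.875 [-38.2 -49.7]
1.05 [-50.2 -54.6]
1.225 [-62.8 -57.4]
1.4 [-75.7 -57.9]
```

```bash
python3 -m creep '[[-0.002,0,-0.006,0,0,0],[-0.004,0,-0.0124,0,0,0],[-0.0065,0,-0.018,0,0,0],[-0.010,0,-0.024,0,0,0],[-0.0135,0,-0.029,0,0,0],[-0.018,0,-0.034,0,0,0],[-0.0225,0,-0.0385,0,0,0],[-0.027,0,-0.043,0,0,0]]'; python3 -m creep '[[-0.0055,0,-0.0035,0,0,0],[-0.011,0,-0.007,0,0,0],[-0.017,0,-0.0095,0,0,0],[-0.023,0,-0.0117,0,0,0],[-0.029,0,-0.0135,0,0,0],[-0.036,0,-0.0145,0,0,0],[-0.044,0,-0.015,0,0,0],[-0.048,0,-0.015,0,0,0]]'
python3 - <<'E'
from h import *
im,d,p=grab('wrist'); cv2.imwrite('pics/w2.png',im)
E
```

```text
clock: 5.0
tcp_pos: [0.4932, -0.0305, 0.0559]
orientation: [-0.0, -0.124, 0.992, 0.0]
wrist_force: [-3.0, 4.3, -4.7]
finger_gap: 0.021
clock: 5.8
tcp_pos: [0.5433, -0.0177, 0.0727]
orientation: [0.003, -0.124, 0.992, 0.001]
wrist_force: [-0.2, 8.7, 2.6]
finger_gap: 0.0211
```

View pics/w2.png

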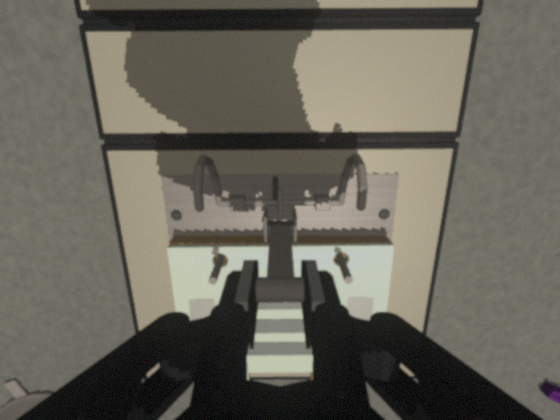

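The view shows the rings swung open at (207,175) and (352,175), both posts free at (218,262) and (345,262), and the lever up in the grip at (280,285). I'll release and rise.

```bash
python3 -m creep '[[0,0,0,0,0,0],[0,0,0,0,0,0],[0,0,0,0,0,0],[0,0,-0.015,0,0,0],[0,0,-0.045,0,0,0],[0,0,-0.085,0,0,0],[-0.02,0,-0.125,0,0,0],[-0.04,0,-0.135,0,0,0]]' 0.045
python3 - <<'E'
from h import *
im,d,p=grab('wrist'); cv2.imwrite('pics/w3.png',im)
s=env.get_state();print(s['tcp_pos'],rot(s['orientation']).round(3))
th,t=.2497,np.array([.53686,-.02052]); c,s=np.cos(th),np.sin(th); M=np.array([[c,-s],[s,c]])
o=np.load('pics/wrist.npz')
for n,q,z in [('tip',(.003,0),.09),('post',(.022,.04),.047),('postR',(.022,-.04),.047),('tab',(.129,-.045),.022)]: print(n,np.round(proj(p,[*(M@q+t),z]),0))
E
```

```text
clock: 6.65
tcp_pos: [0.5816, -0.0102, 0.2112]
orientation: [0.004, -0.123, 0.992, -0.002]
wrist_force: [0.9, -0.1, 0.3]
finger_gap: 0.0451
[ 0.5848025  -0.00977208  0.21078276] [[-0.969 -0.245  0.012]
 [-0.245  0.97  -0.002]
 [-0.011 -0.005 -1.   ]]
tip [281. 150.]
post [324. 163.]
postR [239. 164.]
tab [242. 253.]
```

View pics/w3.png

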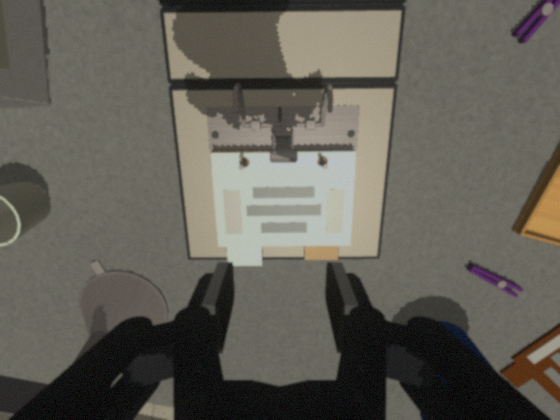

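Run:
```python
from h import *
im,d,p=grab('wrist'); hsv=cv2.cvtColor(im,cv2.COLOR_BGR2HSV)
s=env.get_state();T=s['tcp_pos'];print(T,rot(s['orientation']).round(3))
q=.0+np.array([-.969,-.2465]); 
roi=hsv[240:275,215:285]; w=((hsv[...,2]>150)&(hsv[...,1]<35)).astype(np.uint8)
for v in range(236,272,3):
    c=np.nonzero(w[v,180:360])[0]; print(v,(c.min()+180,c.max()+180,len(c)) if len(c) else None)
X=onplane(p,245,256,.022); print(X)
M=np.array([[-.969,-.247,0],[-.247,.969,0],[0,0,-1.]])
print(M.T@(X-T))
```

```text
[ 0.58252042 -0.00984033  0.20832776] [[-0.969 -0.246  0.008]
 [-0.246  0.969 -0.002]
 [-0.007 -0.003 -1.   ]]
236 (np.int64(217), np.int64(351), 135)
239 (np.int64(218), np.int64(351), 134)
242 (np.int64(218), np.int64(351), 134)
245 (np.int64(226), np.int64(262), 37)
248 (np.int64(226), np.int64(262), 37)
251 (np.int64(227), np.int64(262), 36)
254 (np.int64(227), np.int64(261), 35)
257 (np.int64(228), np.int64(261), 34)
260 (np.int64(228), np.int64(262), 35)
263 None
266 None
269 None
[ 0.67906672 -0.02715879  0.022     ]
[-0.0892757  -0.04062853  0.18632776]
```

```bash
python3 -m creep '[[-0.04,-0.02,0.01,0,0,0],[-0.08,-0.04,0.03,0,0,0],[-0.086,-0.042,0.06,0,0,0],[-0.086,-0.042,0.08,0,0,0],[-0.086,-0.042,0.1,0,0,0],[-0.086,-0.042,0.11,0,0,0],[-0.086,-0.042,0.11,0,0,0],[-0.086,-0.042,0.11,0,0,0]]' 0.065 50
python3 - <<'E'
from h import *
im,d,p=grab('wrist'); cv2.imwrite('pics/w4.png',im)
s=env.get_state();print(s['tcp_pos'],proj(p,s['tcp_pos']))
E
```

```text
clock: 7.55
tcp_pos: [0.6722, -0.0291, 0.0957]
orientation: [0.0, -0.124, 0.992, -0.0]
wrist_force: [-0.7, -0.1, 0.8]
finger_gap: 0.0653
[ 0.67280681 -0.02913138  0.09644857] (np.float64(279.2442850871696), np.float64(277.4741407839442))
```

View pics/w4.png

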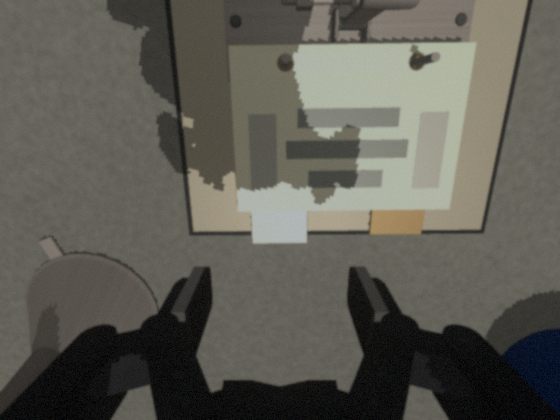

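Run:
```python
from h import *
o=dict(np.load('pics/wrist.npz')); T=np.array([.6728,-.0291,.0964])
M=np.array([[-.969,-.247,0],[-.247,.969,0],[0,0,-1.]])
for u,v in [(279.5,226.5),(252,243),(307,243),(240,210)]: 
    X=onplane(o,u,v,.022); print(X.round(4),(M.T@(X-T)).round(4))
```

```text
[ 0.6752 -0.0285  0.022 ] [-0.0024  0.      0.0744]
[ 0.6925 -0.0446  0.022 ] [-0.0153 -0.0199  0.0744]
[ 0.6827 -0.006   0.022 ] [-0.0153  0.02    0.0744]
[ 0.6699 -0.0583  0.022 ] [ 0.01   -0.0276  0.0744]
```

The tab spans columns 251–308 and rows 210–243, so it is centred between the jaws and 2.5 mm farther out than the TCP. I'll go down and grip.

```bash
python3 -m creep '[[-0.004,0,0.02,0,0,0],[-0.004,0,0.04,0,0,0],[-0.004,0,0.06,0,0,0],[-0.004,0,0.075,0,0,0],[-0.004,0,0.084,0,0,0],[-0.004,0,0.088,0,0,0],[-0.004,0,0.088,0,0,0],[-0.004,0,0.088,0,0,0]]'; python3 -m creep '[[0,0,0,0,0,0],[0,0,0,0,0,0],[0,0,0,0,0,0],[0,0,0,0,0,0],[0,0,0,0,0,0],[0,0,0,0,0,0],[0,0,0,0,0,0],[0,0,0,0,0,0]]' 0.03 50
```

```text
clock: 8.4
tcp_pos: [0.677, -0.0281, 0.0082]
orientation: [0.001, -0.124, 0.992, -0.0]
wrist_force: [0.5, 0.5, -0.4]
finger_gap: 0.0648
clock: 9.2
tcp_pos: [0.6769, -0.0281, 0.0083]
orientation: [0.001, -0.124, 0.992, -0.0]
wrist_force: [0.9, 0.6, 6.0]
finger_gap: 0.0383
```

```bash
python3 -m creep '[[0,0,-0.004,0,0,0],[0,0,-0.010,0,0,0],[0,0,-0.017,0,0,0],[0,0,-0.024,0,0,0],[0,0,-0.031,0,0,0],[0,0,-0.038,0,0,0],[0,0,-0.045,0,0,0],[0,0,-0.048,0,0,0]]'
python3 - <<'E'
from h import *
im,d,p=grab('wrist'); cv2.imwrite('pics/w5.png',im)
E
```

```text
clock: 10.0
tcp_pos: [0.6768, -0.028, 0.0565]
orientation: [0.001, -0.124, 0.992, -0.0]
wrist_force: [0.5, -1.3, -2.1]
finger_gap: 0.0386
```

View pics/w5.png

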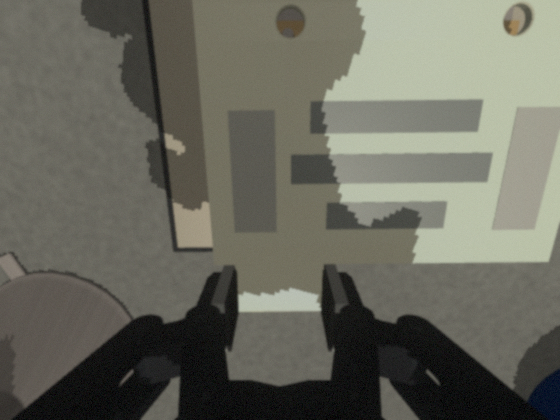

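Both holes, at (290,21) and (517,19), are visible and clear of the posts, and the card hangs flat in the grip. I'll carry it to the tray.

```bash
python3 -m creep '[[-0.010,0,-0.004,0,0,0],[-0.020,0.01,-0.010,0,0,0],[-0.020,0.035,-0.03,0,0,0],[-0.020,0.07,-0.05,0,0,2],[-0.014,0.11,-0.05,0,0,4],[-0.008,0.15,-0.05,0,0,6],[0,0.19,-0.05,0,0,8],[0.008,0.225,-0.05,0,0,10]]'; python3 -m creep '[[0.006,0.03,0,0,0,1],[0.012,0.07,0,0,0,2],[0.018,0.11,0,0,0,3],[0.022,0.135,0,0,0,4],[0.026,0.145,0,0,0,5],[0.0075,0.15,0,0,0,5.6],[0.0075,0.15,0,0,0,5.6],[0.0075,0.15,0,0,0,5.6]]'
python3 - <<'E'
from h import *
s=env.get_state();T=s['tcp_pos'];M=rot(s['orientation']);print(s['joint_pos'].round(2),(M.T@(np.array([.543,.3245,.1])-T)).round(4),M.round(3).tolist())
im,d,p=grab('wrist'); cv2.imwrite('pics/w6.png',im)
i2,d2,p2=grab('top'); C=cloud(p2,d2)
hsv=cv2.cvtColor(i2,cv2.COLOR_BGR2HSV); w=(hsv[...,1]<40)&(hsv[...,2]>170)&(C[...,2]>.08)&(C[...,2]<.15)&(C[...,1]>.25)
X=C[w]; print(len(X),X.mean(0)); A=np.c_[X[:,:2],np.ones(len(X))]; print('plane',np.linalg.lstsq(A,X[:,2],rcond=None)[0]); print('rect',cv2.minAreaRect(X[:,:2].astype(np.float32)))
cv2.imwrite('pics/t6.png',cv2.resize(i2[180:320,60:330],None,fx=2.9,fy=2.9))
E
```

```text
clock: 10.85
tcp_pos: [0.6122, 0.1899, 0.1051]
orientation: [-0.0, -0.036, 0.999, 0.0]
wrist_force: [0.0, 0.0, 0.8]
finger_gap: 0.0378
clock: 11.65
tcp_pos: [0.5945, 0.3371, 0.1047]
orientation: [-0.0, 0.012, 1.0, -0.0]
wrist_force: [-0.5, 0.4, -1.2]
finger_gap: 0.0384
[ 0.4   0.58  0.15  1.14 -0.    0.42] [ 0.0512 -0.0138  0.0048] [[-1.0, 0.024, -0.001], [0.024, 1.0, -0.001], [0.001, -0.001, -1.0]]
295 [0.51959046 0.34755503 0.11783691]
plane [ 0.01210299 -0.01472614  0.11666646]
rect ((0.5185292363166809, 0.34690719842910767), (0.10142738372087479, 0.027088280767202377), 27.88323402404785)
```

View pics/t6.png

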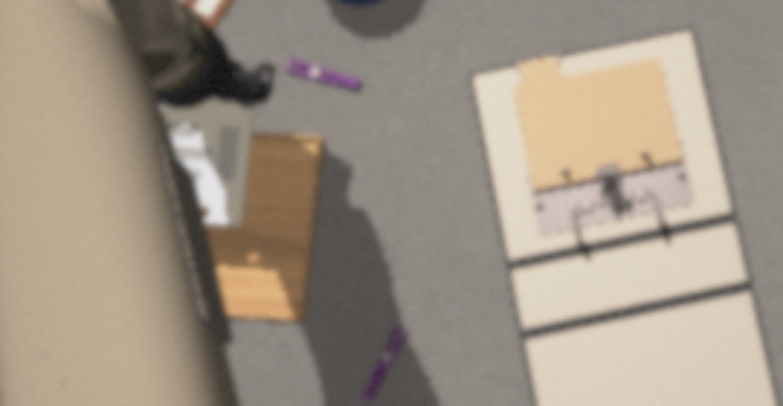

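```bash
python3 -m creep '[[0.025,-0.007,0,0,0,0],[0.045,-0.012,0.01,0,0,0],[0.051,-0.014,0.035,0,0,0],[0.051,-0.014,0.06,0,0,0],[0.051,-0.014,0.08,0,0,0],[0.051,-0.014,0.09,0,0,0],[0.051,-0.014,0.095,0,0,0],[0.051,-0.014,0.096,0,0,0]]'; python3 -m creep '[[0,0,0.001,0,0,0],[0,0,0.002,0,0,0],[0,0,0.003,0,0,0],[0,0,0.004,0,0,0],[0,0,0.004,0,0,0],[0,0,0.004,0,0,0],[0,0,0.004,0,0,0],[0,0,0.004,0,0,0]]'
python3 - <<'E'
from h import *
im,d,p=grab('wrist'); cv2.imwrite('pics/w7.png',im)
E
```

```text
clock: 12.55
tcp_pos: [0.5435, 0.3243, 0.0092]
orientation: [-0.0, 0.012, 1.0, -0.0]
wrist_force: [0.5, -1.4, -0.7]
finger_gap: 0.0385
clock: 13.35
tcp_pos: [0.5435, 0.3245, 0.0053]
orientation: [0.0, 0.012, 1.0, -0.0]
wrist_force: [0.6, -0.0, -0.8]
finger_gap: 0.0381
```

View pics/w7.png

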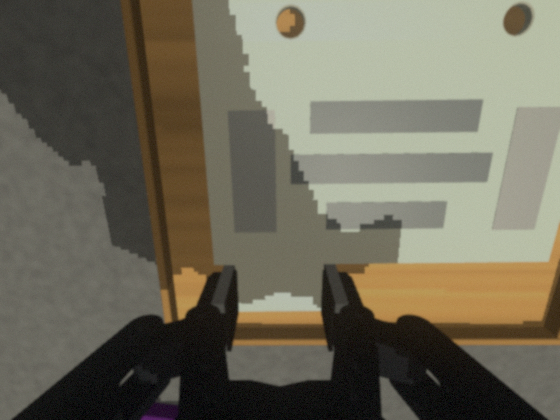

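The card sits inside the tray walls, with its left edge at column 210 and the wall at about 160. There is no contact yet. I'll lower a little more, release and back off.

```bash
python3 -m creep '[[0,0,0.001,0,0,0],[0,0,0.002,0,0,0],[0,0,0.003,0,0,0],[0,0,0.003,0,0,0],[0,0,0.003,0,0,0],[0,0,0.003,0,0,0],[0,0,0.003,0,0,0],[0,0,0.003,0,0,0]]'; python3 -m creep '[[0,0,0,0,0,0],[0,0,0,0,0,0],[0,0,0,0,0,0],[0,0,0,0,0,0],[0,0,-0.01,0,0,0],[0,0,-0.04,0,0,0],[0,0,-0.08,0,0,0],[0,0,-0.12,0,0,0]]' 0.052
python3 - <<'E'
from h import *
im,d,p=grab('wrist'); cv2.imwrite('pics/w8.png',im); s=env.get_state(); T=s['tcp_pos']; print(T,s['joint_pos'].round(2))
C=cloud(p,d); hsv=cv2.cvtColor(im,cv2.COLOR_BGR2HSV)
w=(hsv[...,1]<40)&(d>0)&(C[...,2]<.06)&(abs(C[...,0]-.478)<.04)&(abs(C[...,1]-.37)<.06); X=C[w]
print(len(X),np.linalg.lstsq(np.c_[X[:,:2]-X[:,:2].mean(0),np.ones(len(X))],X[:,2],rcond=None)[0],X.mean(0))
E
```

```text
clock: 14.2
tcp_pos: [0.5435, 0.3245, 0.0029]
orientation: [0.0, 0.012, 1.0, 0.0]
wrist_force: [-1.9, -0.5, 5.1]
finger_gap: 0.0379
clock: 15.0
tcp_pos: [0.5431, 0.3243, 0.1238]
orientation: [-0.0, 0.012, 1.0, -0.0]
wrist_force: [-0.3, 0.3, 0.2]
finger_gap: 0.0522
[0.54665176 0.32599763 0.13198461] [ 0.41  0.47  0.03  1.12 -0.    0.44]
16012 [ 0.00222089 -0.001024    0.00815501] [0.47506673 0.37199569 0.00815501]
```

View pics/w8.png

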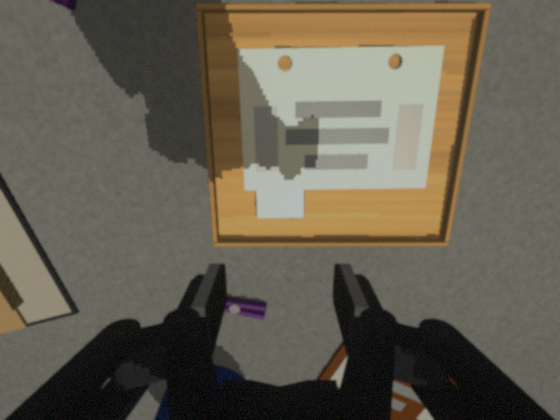

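The card lies flat in the tray, with its top at z 8 mm and slope about 0.002. It sits at (240–443, 45–190), inside the walls. Next I'll move back above the lever.

```bash
python3 -m creep '[[0,-0.02,-0.03,0,0,-2],[-0.001,-0.06,-0.0425,0,0,-4],[-0.002,-0.1,-0.0425,0,0,-6],[-0.003,-0.14,-0.0425,0,0,-8],[-0.004,-0.185,-0.0425,0,0,-10],[-0.005,-0.23,-0.0425,0,0,-12],[-0.006,-0.275,-0.0425,0,0,-14],[-0.007,-0.315,-0.0425,0,0,-15.6]]' 0.042 30; python3 -m creep '[[0,-0.015,0,0,0,0],[0.0065,-0.026,0,0,0,0],[0.0065,-0.026,0,0,0,0],[0.0065,-0.026,0,0,0,0],[0.0065,-0.026,0,0,0,0],[0.0065,-0.026,0,0,0,0],[0.0065,-0.026,0,0,0,0],[0.0065,-0.026,0,0,0,0]]'
python3 - <<'E'
from h import *
im,d,p=grab('wrist'); cv2.imwrite('pics/w9.png',im); s=env.get_state(); T=s['tcp_pos']; M=rot(s['orientation']);print(T,M.round(3).tolist(),(M.T@(np.array([.5433,-.0177,.0727])-T)).round(4))
print(proj(p,[.5398,-.0198,.09]))
E
```

```text
clock: 15.85
tcp_pos: [0.5427, 0.0074, 0.1656]
orientation: [0.001, -0.124, 0.992, -0.0]
wrist_force: [0.1, 0.1, 0.6]
finger_gap: 0.042
clock: 16.65
tcp_pos: [0.5429, -0.0168, 0.1647]
orientation: [-0.0, -0.124, 0.992, -0.0]
wrist_force: [0.0, -0.6, -0.6]
finger_gap: 0.042
[ 0.54290499 -0.01693337  0.16473564] [[-0.969, -0.246, -0.0], [-0.246, 0.969, -0.0], [0.0, -0.0, -1.0]] [-0.0002 -0.0008  0.092 ]
(np.float64(276.54682482220363), np.float64(217.04076005390442))
```

View pics/w9.png

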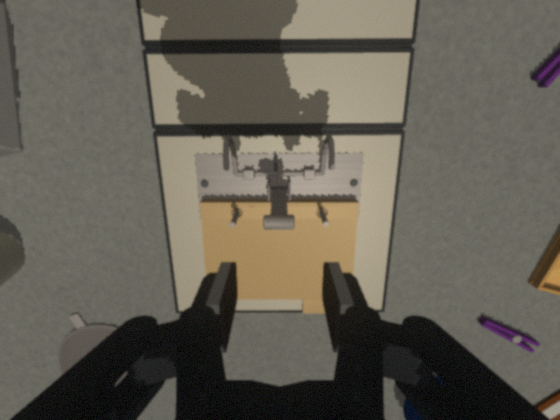

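The lever is still up, with its bar at (279,222) in line with the jaws. The posts at (235,212) and (322,212) pass through the buff bundle, which lies in place. I'll go down, grip the bar and drive the arc back.

```bash
python3 -m creep '[[0,0,0.03,0,0,0],[0,0,0.06,0,0,0],[0,0,0.08,0,0,0],[0,0,0.09,0,0,0],[0,0,0.092,0,0,0],[0,0,0.092,0,0,0],[0,0,0.092,0,0,0],[0,0,0.092,0,0,0]]'; python3 -m creep '[[0,0,0,0,0,0],[0,0,0,0,0,0],[0,0,0,0,0,0],[0,0,0,0,0,0],[0,0,0,0,0,0],[0,0,0,0,0,0],[0,0,0,0,0,0],[0,0,0,0,0,0]]' 0.01 30
```

```text
clock: 17.5
tcp_pos: [0.5438, -0.0176, 0.074]
orientation: [0.001, -0.124, 0.992, -0.0]
wrist_force: [0.8, -0.4, -0.4]
finger_gap: 0.0417
clock: 18.3
tcp_pos: [0.5434, -0.0173, 0.0736]
orientation: [0.001, -0.124, 0.992, -0.0]
wrist_force: [-1.4, -0.2, 4.7]
finger_gap: 0.0212
```

```bash
python3 -m creep '[[0.0064,0,0.0001,0,0,0],[0.0129,0,0.0005,0,0,0],[0.0192,0,0.0016,0,0,0],[0.0255,0,0.0033,0,0,0],[0.0316,0,0.0055,0,0,0],[0.0375,0,0.0082,0,0,0],[0.0431,0,0.0114,0,0,0],[0.0484,0,0.0151,0,0,0]]'; python3 -m creep '[[0.005,0,0.0042,0,0,0],[0.0096,0,0.0087,0,0,0],[0.0138,0,0.0137,0,0,0],[0.0175,0,0.019,0,0,0],[0.0207,0,0.0246,0,0,0],[0.0234,0,0.0304,0,0,0],[0.0256,0,0.0365,0,0,0],[0.0273,0,0.0427,0,0,0]]'; python3 -m creep '[[0,0,0.001,0,0,0],[0,0,0.002,0,0,0],[0,0,0.003,0,0,0],[0,0,0.003,0,0,0],[0,0,0.003,0,0,0],[0,0,0.003,0,0,0],[0,0,0.003,0,0,0],[0,0,0.003,0,0,0]]'
```

```text
clock: 19.1
tcp_pos: [0.4974, -0.0293, 0.0593]
orientation: [0.002, -0.124, 0.992, -0.0]
wrist_force: [-0.7, 0.3, 10.1]
finger_gap: 0.0211
clock: 19.9
tcp_pos: [0.4682, -0.0367, 0.0139]
orientation: [-0.001, -0.123, 0.992, -0.001]
wrist_force: [-2.0, -4.8, 0.3]
finger_gap: 0.021
clock: 20.7
tcp_pos: [0.4676, -0.0367, 0.011]
orientation: [-0.002, -0.123, 0.992, -0.001]
wrist_force: [-3.4, -5.3, -0.4]
finger_gap: 0.021
```

```bash
python3 -m creep '[[0,0,0,0,0,0],[0,0,0,0,0,0],[0,0,0,0,0,0],[0,0,0,0,0,0],[0,0,-0.02,0,0,0],[0,0,-0.06,0,0,0],[0,0,-0.10,0,0,0],[0,0,-0.14,0,0,0]]' 0.045;python3 -m creep '[[0,0,-0.04,0,0,0],[0,0,-0.08,0,0,0],[0,0,-0.1,0,0,0],[0,0,-0.1,0,0,0],[0,0,-0.1,0,0,0],[0,0,-0.1,0,0,0],[0,0,-0.1,0,0,0],[0,0,-0.1,0,0,0]]'
python3 - <<'E'
from h import *
im,d,p=grab('wrist'); i2,_,_=grab('top'); a=np.vstack([im[60:360],cv2.resize(i2[130:330,60:340],(560,400))[:300]]); cv2.imwrite('pics/end.png',a)
C=cloud(p,d); M=rot(p['orientation']); 
print('tip px',proj(p,[.4671,-.0383,.0375]))
u,v=map(int,proj(p,[.4671,-.0383,.0375])); print(C[v-6:v+7:3,u].round(4).tolist())
print('ring tops z', np.round([C[int(b),int(a_)] for a_,b in [proj(p,[.5393+.001,-.0615,.064])]],3), env.get_state()['wrist_force'].round(1))
E
```

```text
clock: 21.5
tcp_pos: [0.4693, -0.0357, 0.1534]
orientation: [-0.0, -0.124, 0.992, 0.0]
wrist_force: [1.1, -0.5, -0.4]
finger_gap: 0.045
clock: 22.3
tcp_pos: [0.4689, -0.0358, 0.2508]
orientation: [-0.001, -0.124, 0.992, 0.0]
wrist_force: [-0.4, -0.7, -0.2]
finger_gap: 0.0451
tip px (np.float64(277.630067762742), np.float64(176.03342825040852))
[[0.4676, -0.0391, 0.0028], [0.4653, -0.0395, 0.031], [0.4673, -0.039, 0.0372], [0.4706, -0.0382, 0.0374], [0.4743, -0.0372, 0.0356]]
ring tops z [[ 0.562 -0.063  0.015]] [-0.3 -0.  -0.3]
```

The picture limit is reached, so I'll check the rings, bundle and card numerically.

Run:
```python
from h import *
th,t=.2497,np.array([.53686,-.02052]); c,s=np.cos(th),np.sin(th); M=np.array([[c,-s],[s,c]])
for k in ('wrist','top'):
    o=np.load(f'pics/{k}.npz'); C=cloud(o,o['d']); F=(C[...,:2]-t)@M
    w=(C[...,2]>.045)&(C[...,2]<.075)&(abs(F[...,0])<.06)&(abs(abs(F[...,1])-.04)<.012)&(o['d']>0); print(k,'ring pts',w.sum(),(F[w].min(0),F[w].max(0)) if w.any() else '',F[w][:,0].mean() if w.any() else '',C[w][:,2].max() if w.any() else '')
    b=(abs(F[...,0]-.075)<.035)&(abs(F[...,1])<.065)&(o['d']>0); print('bundle z',np.median(C[b][:,2]),C[b][:,2].std())
    hsv=cv2.cvtColor(o['im'],cv2.COLOR_BGR2HSV); m=(hsv[...,0]>10)&(hsv[...,0]<25)&(hsv[...,1]>75)&(abs(F[...,0]-.065)<.09)&(abs(F[...,1])<.1); print('buff',m.sum(),[x.round(4) for x in (np.percentile(F[m],1,axis=0),np.percentile(F[m],99,axis=0))] if m.any() else '')
o=np.load('pics/top.npz'); C=cloud(o,o['d']); hsv=cv2.cvtColor(o['im'],cv2.COLOR_BGR2HSV)
w=(hsv[...,1]<40)&(hsv[...,2]>140)&(abs(C[...,0]-.488)<.08)&(abs(C[...,1]-.368)<.09); X=C[w]; print('card',w.sum(),cv2.minAreaRect(X[:,:2].astype(np.float32)),np.median(X[:,2]))
```

```text
wrist ring pts 271 (array([-0.01306045, -0.04072361]), array([0.02577328, 0.04368101])) 0.0030573331135864226 0.06500251389330947
bundle z 0.018132005406222534 0.0007055571034032139
buff 7521 [array([ 0.0143, -0.0688]), array([0.1396, 0.0712])]
top ring pts 0   
bundle z nan nan
buff 0 
card 2059 ((0.49009212851524353, 0.3697287440299988), (0.14945873618125916, 0.13115811347961426), 89.89476776123047) 0.00803484619093875
  return _methods._mean(a, axis=axis, dtype=dtype,
  ret = ret.dtype.type(ret / rcount)
  ret = _var(a, axis=axis, dtype=dtype, out=out, ddof=ddof,
  arrmean = um.true_divide(arrmean, div, out=arrmean,
  ret = ret.dtype.type(ret / rcount)
```

The rings span x −13 to +26 mm and rise to z 65 mm, so they are shut over the posts. The lever is down, the bundle is flat at 18 mm, and the card is flat and inside the tray.

```bash
python3 -c "
from workcell import env
print(env.hand_in())"
```

```text
the job is handed in; nothing more can be done
None
```

I lifted the lever by gripping its bar until the rings sprang open. I then took the white card off the posts by its tab, laid it in the tray, drove the lever back down and handed the job in at about 22 s; no verdict is reported.

Last checks, from the wrist and top cameras:
- **Lever:** down; the top of the tip is at z 37 mm, as expected when locked.
- **Rings:** shut over the posts, spanning x −13 to +26 mm of the file and rising to z 65 mm.
- **Bundle:** flat at z 18 mm. Its measured outline matches its filed place to within a few millimetres.
- **Card:** top face at z 8 mm and slope about 0.002. Card and tab together are centred about 3 mm from the tray's middle and lie inside the walls.
- **Gripper:** 0.25 m up and touching nothing.

**Not checked:**
- The last picture could not be viewed because the 12-picture limit was reached, so the final checks are numerical only.
- The arm hid the file from the top camera, so the rings and bundle rest on the wrist camera alone.
- I did not re-measure the tub, funnel and cup at the end. The path was planned clear of them and no contact force showed.

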